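Put the metal-detector test sticks away in their case

TASK

The metal-detector check is finished: lay the red, green and blue test stick each flat in the cradle of its own colour in the grey case. Only when all three are in, put the white lid on, its notch over the case's steel padlock staple, so that it lies flat and fully down on the rim all round. The red and the blue pen do not belong in the kit: leave them lying where they are.

Things in the scene. Friction and masses are not known exactly. Their poses are not given: they have to be found in the camera images.
- stick_red_mid (a point): centre of the red metal-detector test stick: a flat red plastic bar with a pale label, 22 x 150 x 9 mm (x, y, z), 35 g, lying flat on the worktop; y is its length, z up, the point is half-way up (4.5 mm above its underside)
- slot_red (a point): where the red stick's centre belongs, in the red cradle in the case: y along it, z up, 4.5 mm above its floor, 11.5 mm above the worktop. At each end (y 55 to 77 mm out) two ribs 30 mm apart, 10 mm high, hold the stick; between them it is open to both sides for fingers. Play lengthwise 8 mm each way. The 3 cradles lie side by side, 54 mm apart, colours in any order
- stick_green_mid (a point): centre of the green metal-detector test stick: a flat green plastic bar with a pale label, 22 x 150 x 9 mm (x, y, z), 35 g, lying flat on the worktop; y is its length, z up, the point is half-way up (4.5 mm above its underside)
- slot_green (a point): where the green stick's centre belongs, in the green cradle in the case: y along it, z up, 4.5 mm above its floor, 11.5 mm above the worktop. At each end (y 55 to 77 mm out) two ribs 30 mm apart, 10 mm high, hold the stick; between them it is open to both sides for fingers. Play lengthwise 8 mm each way. The 3 cradles lie side by side, 54 mm apart, colours in any order
- stick_blue_mid (a point): centre of the blue metal-detector test stick: a flat blue plastic bar with a pale label, 22 x 150 x 9 mm (x, y, z), 35 g, lying flat on the worktop; y is its length, z up, the point is half-way up (4.5 mm above its underside)
- slot_blue (a point): where the blue stick's centre belongs, in the blue cradle in the case: y along it, z up, 4.5 mm above its floor, 11.5 mm above the worktop. At each end (y 55 to 77 mm out) two ribs 30 mm apart, 10 mm high, hold the stick; between them it is open to both sides for fingers. Play lengthwise 8 mm each way. The 3 cradles lie side by side, 54 mm apart, colours in any order
- case_rim (a point): centre of the open grey case at its rim, 30 mm above the worktop; fixed, 200 x 172 mm (x, y), walls 3 mm. x across the cradles, y along them, z up. A steel staple, 5 x 16 mm, stands inside the middle of its -x wall (x -94.5 mm), to 18 mm above the rim; yellow on the wall beside it. With the lid seated, both have the same x and y axes and lid_handle is 30 mm above this point; play 4 mm all round
- lid_handle (a point): handle centre of the white lid, 206 x 178 mm (x, y), 0.24 kg, with 6 windows. The black bar handle lies along x, 104 long, 16 wide (y), 18 mm tall, at the lid's middle; its centre is 38 mm above the lid's underside, 26 mm above its plate. -x edge: in its middle a notch for the staple, 24 mm wide, 16.5 deep, yellow on both sides. An 8 mm lip below goes inside the walls
- red_pen_mid (a point): centre of a red retractable ball pen with a white band, 12 x 142 x 12 mm, lying flat, y along it, z up, the point 6 mm above its underside. Not a test stick: it stays where it is
- blue_pen_mid (a point): centre of a blue retractable ball pen with a white band, 12 x 142 x 12 mm, lying flat, y along it, z up, the point 6 mm above its underside. Not a test stick: it stays where it is
Not all that is in view belongs to the job. Of the things that look like the part that bears slot_green, the larger one is meant.

How it is judged:
On the way, in this order (a step that is already met when the one before it is completed fails the run):
1. the three sticks lie in the cradles of their own colours, released, while the lid is still off the case (horizontal distance between stick_red_mid and slot_red below 0.012 m and angle between the y axis of stick_red_mid and the y axis of slot_red, either way round below 0.12 rad and z of stick_red_mid in the frame of slot_red between -0.004 and 0.004 m and horizontal distance between stick_green_mid and slot_green below 0.012 m and angle between the y axis of stick_green_mid and the y axis of slot_green, either way round below 0.12 rad and z of stick_green_mid in the frame of slot_green between -0.004 and 0.004 m and horizontal distance between stick_blue_mid and slot_blue below 0.012 m and angle between the y axis of stick_blue_mid and the y axis of slot_blue, either way round below 0.12 rad and z of stick_blue_mid in the frame of slot_blue between -0.004 and 0.004 m and contact force between the fingers and stick_red below 0.1 N and contact force between the fingers and stick_green below 0.1 N and contact force between the fingers and stick_blue below 0.1 N and horizontal distance between lid_handle and case_rim above 0.1 m), for 0.2 s.
2. the lid is on the case, notch over the staple, flat on the rim (horizontal distance between lid_handle and case_rim below 0.008 m and z of lid_handle in the frame of case_rim between 0.027 and 0.033 m and angle between lid_handle's own z axis and vertical below 0.035 rad and angle between the x axis of lid_handle and the x axis of case_rim, either way round below 0.12 rad), for 0.2 s.
At the end, for the whole second after the job is handed in: Each stick is in its own colour's cradle (centre within 12 mm, height 4 mm, direction 0.12 rad); the lid is flat on the rim over the staple (centre within 8 mm, height 3 mm, tilt 0.035 rad); all is released and at rest; neither pen has moved over 15 mm (all of step 2 and horizontal distance between stick_red_mid and slot_red below 0.012 m and angle between the y axis of stick_red_mid and the y axis of slot_red, either way round below 0.12 rad and z of stick_red_mid in the frame of slot_red between -0.004 and 0.004 m and horizontal distance between stick_green_mid and slot_green below 0.012 m and angle between the y axis of stick_green_mid and the y axis of slot_green, either way round below 0.12 rad and z of stick_green_mid in the frame of slot_green between -0.004 and 0.004 m and horizontal distance between stick_blue_mid and slot_blue below 0.012 m and angle between the y axis of stick_blue_mid and the y axis of slot_blue, either way round below 0.12 rad and z of stick_blue_mid in the frame of slot_blue between -0.004 and 0.004 m and contact force between the fingers and stick_red below 0.1 N and contact force between the fingers and stick_green below 0.1 N and contact force between the fingers and stick_blue below 0.1 N and contact force between the fingers and lid below 0.1 N and linear speed of each of stick_red, stick_green, stick_blue, lid below 0.02 m/s); the robot touches nothing.
It fails at once if the red pen is disturbed (moved by more than 15 mm) (distance of red_pen_mid from where it was at the start of the episode above 0.015 m).
It fails at once if the blue pen is disturbed (moved by more than 15 mm) (distance of blue_pen_mid from where it was at the start of the episode above 0.015 m).
It fails at once if the lid is down on the case while a stick is out of its cradle (horizontal distance between lid_handle and case_rim below 0.008 m and z of lid_handle in the frame of case_rim between 0.027 and 0.033 m and not (horizontal distance between stick_red_mid and slot_red below 0.012 m and angle between the y axis of stick_red_mid and the y axis of slot_red, either way round below 0.12 rad and z of stick_red_mid in the frame of slot_red between -0.004 and 0.004 m and horizontal distance between stick_green_mid and slot_green below 0.012 m and angle between the y axis of stick_green_mid and the y axis of slot_green, either way round below 0.12 rad and z of stick_green_mid in the frame of slot_green between -0.004 and 0.004 m and horizontal distance between stick_blue_mid and slot_blue below 0.012 m and angle between the y axis of stick_blue_mid and the y axis of slot_blue, either way round below 0.12 rad and z of stick_blue_mid in the frame of slot_blue between -0.004 and 0.004 m)).
It also fails if it takes over 107 s, if anything falls off the work surface, if the arm or the gripper's body presses on something with over 40 N, if the wrist force passes 120 N, or if a joint passes its speed limit or range.

ROBOT

A 6-joint arm with a two-finger parallel gripper is mounted at the origin on a cart in front of the work surface, level with it; the furniture and walls round the work are solid. World frame = base frame: x ahead of the robot, y to its left, z up, the work surface at z = 0. Lengths are in m, angles in rad, forces in N, time in s.
With the tool pointing down it reaches from about 0.35 to 0.975 m from the base axis. Payload 4.9 kg.
Tool frame: the origin (TCP) lies at the very end of the fingers, on their centre line; the grasp point (between the pads) lies 19 mm behind it; z points along the fingers, x is the direction in which the jaws open and shut, and the axes are right-handed (so a half turn about z gives the same grasp; the last joint's range is limited). The gripper opens to 85 mm and grips with 20 to 120 N. Pads are 22 mm wide; open, the fingers measure 114 mm over their backs; the gripper's body (76 mm by 85 mm) begins 54 mm behind the grasp point. The pads swing forward as they close: fully open they stand 13 mm farther back than shut.
Start: joints at [1.203, 0.053, 1.613, -0, 1.476, -0.119], TCP at [0.154, 0.606, 0.231] pointing down, gripper open.
Joint ranges: [-3.01, 3.01], [-1.01, 2.22], [0.06, 2.58], [-1.02, 4.17], [0.09, 2.62], [-3.14, 3.14]. Speed limits (rad/s): [2.57, 2.57, 3.14, 3.14, 3.14, 3.14].

INTERFACE

Orientations are given as a unit quaternion [w, x, y, z].
In Python, from plant import manip, imaging gives the robot as it stands.
- The arm moves only by the shell command python3 -m pendant 'ROWS'. ROWS is JSON, a list that holds one entry, the list of rows, each a list of 7 numbers: the turn, a rotation vector about the world's x, y, z in units of pi rad (1.0 is pi rad), then the shift along the world's x, y, z in units of 250 mm (1.0 is 250 mm), then the opening, from 0 (shut) to 1 (fully open). In form: [[[ax, ay, az, tx, ty, tz, claw], ...]]. A call has 1 to 20 rows; each row shifts and turns the commanded pose from where the row before left it; what a row does not reach is not made up. A row lasts 1/8 s, in which the tool goes at most 62.5 mm and 10.7 degrees, less where a joint would pass 70% of its speed; a pose out of reach is approached as far as the arm can. A call with a number of a shift or a turn outside -1 to 1 is refused whole. A call with a gripper value outside its range is refused whole. The fingers move at their own pace and stop on an object; the grip force is fixed at half the most. Time passes only in rows, so rows that do not move let the fingers close. It gives the time, the measured TCP pose, the force and the opening at its end, in the units of the state.
- manip.state(): the state, without advancing time (a new reading comes with each control period).
- imaging.grab_frame(name): name is "scene" or "side" or "wrist"; returns a dict with "frame" (400x640x3 uint8, blue, green, red), "mtx" (3x3 intrinsics, pixels), "world_to_cam" (4x4, takes a point from world to camera coordinates). Camera axes: x right, y down, z forward; pixel columns grow to the right and rows downward; lengths in m; the calibration is good to about 2 mm. A picture is of the moment at which its call begins. There is no depth.
- manip.job_done(): hands the job in, once; it reports no verdict.
The state is a dict: "time": time; "joint_pos": joint angles; "joint_vel": joint speeds; "joint_efforts": joint torques, N m; "tool_pos": TCP position; "tool_rot": TCP orientation; "contact_force": force on the tool from outside, world axes, zero at the start; "ft_torque": the same for the moment, N m; "gripper_width": opening from 0.0 (shut) to 1.0 (fully open).
Only numpy, scipy, OpenCV 4.12 (cv2) and the standard library are available. Lean on these libraries where they do the work, as an engineer would, in place of code of your own. Each camera call takes 0.05 s, during which the arm holds its last target. There are 200 camera calls.

## Working session

There is one attempt and no reset: what is moved stays moved. The work goes in short steps, Python scripts to look and compute and a shell command to move; the robot and the scene stay as the last step left them, time stands still between calls to the robot, and variables do not carry over. Pictures are saved under pics/ and viewed, about 12 in all and at most 16, crops included, and the job is handed in when it is done.

```bash
ls; mkdir -p pics; python3 - <<'E'
from plant import manip, imaging
import cv2, numpy as np
for n in ("scene","side","wrist"):
    f=imaging.grab_frame(n); cv2.imwrite(f"pics/{n}0.png",f["frame"]); np.savez(f"pics/{n}0.npz",**f)
    E=np.linalg.inv(f["world_to_cam"]); print(n,f["mtx"].round(1).tolist(),E[:3,3].round(3),E[:3,2].round(2))
print(manip.state())
E
```

```text
pics
scene [[438.1, 0.0, 319.7], [0.0, 438.1, 201.0], [0.0, 0.0, 1.0]] [ 0.051 -0.691  1.026] [ 0.38  0.49 -0.78]
side [[438.8, 0.0, 321.9], [0.0, 438.8, 195.6], [0.0, 0.0, 1.0]] [0.359 1.136 0.967] [ 0.11 -0.8  -0.59]
wrist [[353.8, 0.0, 320.1], [0.0, 353.8, 198.7], [0.0, 0.0, 1.0]] [0.074 0.627 0.373] [ 0.31 -0.08 -0.95]
{'time': 0.15, 'joint_pos': array([ 1.20297680e+00,  5.31999619e-02,  1.61398941e+00, -1.23138586e-05,
        1.47598362e+00, -1.18999318e-01]), 'joint_vel': array([ 0.00054889, -0.00101987, -0.00597365, -0.0003453 , -0.00207383,
        0.00107995]), 'joint_efforts': array([ 2.64151831e-04, -3.94243956e+01, -3.70722163e+01, -9.54035204e-05,
        4.66596670e-03,  1.13072448e-05]), 'tool_pos': array([0.15373924, 0.60529438, 0.23034223]), 'tool_rot': array([ 4.12850067e-04,  7.89385442e-01,  6.13897385e-01, -6.73761136e-04]), 'contact_force': array([ 0.10276376,  0.17604056, -0.50255853]), 'ft_torque': array([ 0.03235778, -0.01346929,  0.03075385]), 'gripper_width': 1.0026685795962371}
```

View pics/scene0.png

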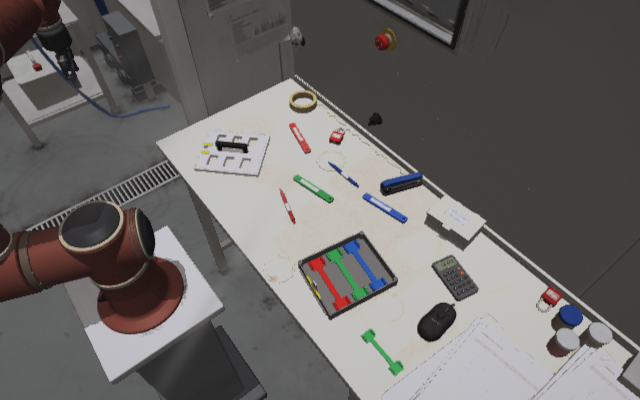

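View pics/side0.png

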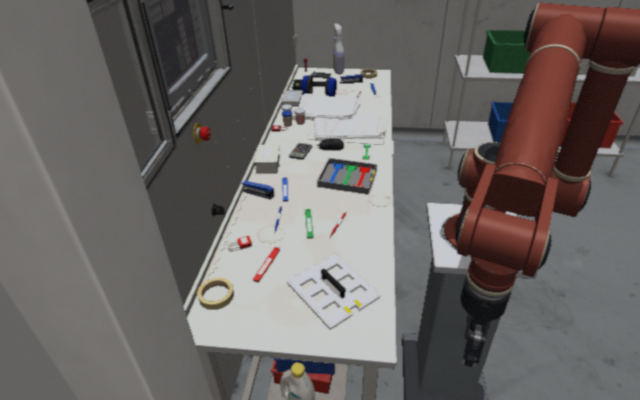

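The scene picture shows the lid at (232,152), the red, green and blue sticks at (300,138), (313,188) and (385,207), the pens at (287,205) and (343,174), and the case at (348,273). A decoy green cradle is at (382,352). Next I'll measure the poses.

```bash
cat > h.py <<'E'
import cv2, numpy as np
from scipy.spatial.transform import Rotation as R
def load(n): return dict(np.load(f"pics/{n}.npz"))
def unproj(f,uv,z):
    uv=np.atleast_2d(np.float64(uv)); E=np.linalg.inv(f["world_to_cam"])
    d=np.c_[uv,np.ones(len(uv))]@np.linalg.inv(f["mtx"]).T@E[:3,:3].T; c=E[:3,3]
    return (c+d*((z-c[2])/d[:,2])[:,None])[:,:2]
def proj(f,P):
    P=np.atleast_2d(P); q=(np.c_[P,np.ones(len(P))]@f["world_to_cam"].T)[:,:3]@f["mtx"].T
    return q[:,:2]/q[:,2:]
def mask(f,col):
    h=cv2.cvtColor(f["frame"],cv2.COLOR_BGR2HSV); H,S,V=cv2.split(h)
    c={"red":(H<8)|(H>172),"green":(H>45)&(H<85),"blue":(H>105)&(H<125),"yellow":(H>22)&(H<38)}[col]
    return (c&(S>110)&(V>50)).astype(np.uint8)
def rect(f,col,xy,r,z):
    "largest blob group of colour within radius r px of pixel xy -> centre, angle of long axis, dims"
    m=mask(f,col); k=np.zeros_like(m); cv2.circle(k,tuple(int(a) for a in xy),int(r),1,-1)
    v,u=np.nonzero(m&k); p=unproj(f,np.c_[u,v],z).astype(np.float32)
    (c,s,a)=cv2.minAreaRect(p)
    if s[0]<s[1]: a+=90
    return np.round(c,4),round((a+90)%180-90,1),np.round(sorted(s),4)
E
python3 - <<'E'
from h import *
S=load("scene0");D=load("side0")
for n,c,a,b,z in [("stick","red",(300,138),(266,264),.009),("stick","green",(313,188),(309,223),.009),("stick","blue",(385,207),(285,189),.009),("pen","red",(287,205),(338,225),.008),("pen","blue",(343,174),(279,219),.008)]:
    print(n,c,rect(S,c,a,26 if n=="stick" else 22,z),rect(D,c,b,22,z))
for f,l in((S,[(332,281),(349,273),(367,264)]),(D,[(362,178),(349,175),(336,172)])):
    for c,p in zip(("red","green","blue"),l): print("cradle",c,unproj(f,p,.012))
cv2.imwrite("pics/a.png",np.hstack([cv2.resize(S["frame"][225:325,285:410],None,fx=4,fy=4,interpolation=2)[:400,:],])); 
a=cv2.resize(S["frame"][225:325,288:408],(480,400),interpolation=cv2.INTER_CUBIC)
b=cv2.resize(S["frame"][122:182,184:280],(480,300),interpolation=cv2.INTER_CUBIC)
cv2.imwrite("pics/a.png",a);cv2.imwrite("pics/b.png",b)
E
```

```text
stick red (array([0.6574, 0.2034]), 75.5, array([0.0211, 0.149 ])) (array([0.6596, 0.2075]), 76.2, array([0.0203, 0.1472]))
stick green (array([ 0.556, -0.003]), -78.2, array([0.0208, 0.146 ])) (array([0.5594, 0.0053]), -79.9, array([0.014 , 0.1438]))
stick blue (array([ 0.7171, -0.1822]), -78.3, array([0.1094, 0.1471])) (array([ 0.7078, -0.1507]), -77.7, array([0.0886, 0.2011]))
pen red (array([ 0.4561, -0.0089]), 71.7, array([0.0082, 0.1232])) (array([ 0.4594, -0.0038]), 73.1, array([0.0058, 0.1082]))
pen blue (array([ 0.6658, -0.0171]), -87.3, array([0.0086, 0.1278])) (array([ 0.6655, -0.047 ]), 88.3, array([0.0123, 0.1643]))
cradle red [[ 0.40189109 -0.28226462]]
cradle green [[ 0.45129662 -0.2919462 ]]
cradle blue [[ 0.50603327 -0.30127086]]
cradle red [[ 0.39024935 -0.27830547]]
cradle green [[ 0.44171112 -0.29490918]]
cradle blue [[ 0.49432268 -0.31188387]]
```

View pics/a.png

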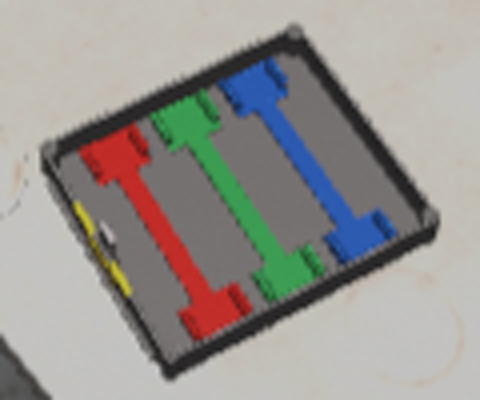

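View pics/b.png

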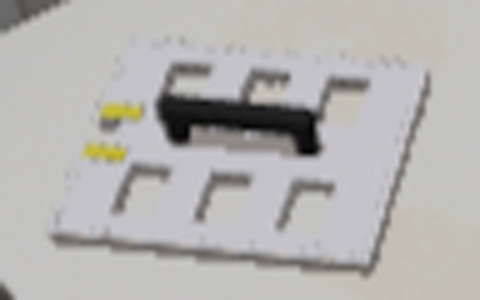

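The case lies with its staple (yellow) side facing the robot, with red, green and blue running along its x axis. The lid's notch is at its left in the picture. I'll move above the sticks for wrist views.

```bash
python3 -m pendant '[[[0,0,-0.036,0.127,-0.144,0.034,1],[0,0,-0.036,0.127,-0.144,0.034,1],[0,0,-0.036,0.127,-0.144,0.034,1],[0,0,-0.036,0.127,-0.144,0.034,1],[0,0,-0.036,0.127,-0.144,0.034,1],[0,0,-0.036,0.127,-0.144,0.034,1],[0,0,-0.036,0.127,-0.144,0.034,1],[0,0,-0.036,0.127,-0.144,0.034,1],[0,0,-0.036,0.127,-0.144,0.034,1],[0,0,-0.036,0.127,-0.144,0.034,1],[0,0,-0.036,0.127,-0.144,0.034,1],[0,0,-0.036,0.127,-0.144,0.034,1],[0,0,-0.036,0.127,-0.144,0.034,1],[0,0,-0.036,0.127,-0.144,0.034,1],[0,0,0,0,0,0,0.5],[0,0,0,0,0,0,0.5]]]'
cat > grab.py <<'E'
import sys
from plant import manip, imaging
from h import *
def grab(n,cam="wrist"):
    f=imaging.grab_frame(cam); np.savez(f"pics/{n}.npz",**f); cv2.imwrite(f"pics/{n}.png",f["frame"])
    s=manip.state(); x=R.from_quat(np.roll(s["tool_rot"],-1)).as_matrix()
    print("t",round(s["time"],2),"tcp",s["tool_pos"].round(4),"yaw",np.degrees(np.arctan2(x[1,0],x[0,0])).round(2),"z",x[:,2].round(3),"w",round(s["gripper_width"],3),"F",s["contact_force"].round(1))
    return f
if __name__=="__main__": grab(*sys.argv[1:])
E
python3 grab.py w1
```

```text
time: 2.15
tool_pos: [0.598, 0.102, 0.3497]
tool_rot: [-0.0, 0.992, -0.13, -0.001]
contact_force: [-0.3, 0.1, -0.9]
gripper_width: 0.602
t 2.2 tcp [0.5977 0.1024 0.3497] yaw -14.9 z [-0.001  0.    -1.   ] w 0.516 F [ 1.  -0.7 -0.8]
```

View pics/w1.png

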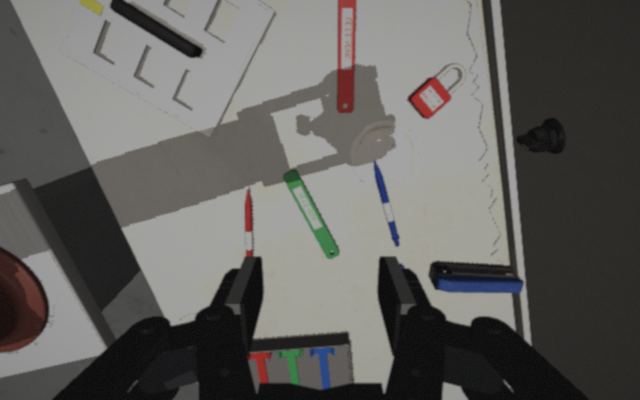

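The wrist view shows the green stick at (311,214), the pens at (250,222) and (386,203), and part of the red stick at (346,55). I'll move over the case and look again.

```bash
python3 -m pendant '[[[0,0,0,-0.04,-0.2,0.0,0.5],[0,0,0,-0.04,-0.2,0.0,0.5],[0,0,0,-0.04,-0.2,0.0,0.5],[0,0,0,-0.04,-0.2,0.0,0.5],[0,0,0,-0.04,-0.2,0.0,0.5],[0,0,0,-0.04,-0.2,0.0,0.5],[0,0,0,-0.04,-0.2,0.0,0.5],[0,0,0,-0.04,-0.2,0.0,0.5],[0,0,0,-0.04,-0.2,0.0,0.5],[0,0,0,0,0,0,0.5],[0,0,0,0,0,0,0.5]]]'
python3 grab.py w2; python3 - <<'E'
from h import *
f=load("w1");print(rect(f,"green",(311,214),55,.009),rect(f,"red",(250,222),40,.008),rect(f,"blue",(386,203),45,.008))
f=load("w2");print(proj(f,[[.717,-.182,.009],[.445,-.295,.012]]))
E
```

```text
time: 3.58
tool_pos: [0.5087, -0.3468, 0.3501]
tool_rot: [-0.0, 0.992, -0.13, -0.0]
contact_force: [-0.5, 0.1, -0.5]
gripper_width: 0.499
t 3.62 tcp [ 0.5089 -0.3466  0.3504] yaw -14.85 z [ 0.  0. -1.] w 0.5 F [-0.4  0.9 -0.1]
(array([0.5596, 0.0014]), -78.7, array([0.0188, 0.1456])) (array([0.4637, 0.0118]), 71.4, array([0.0087, 0.1048])) (array([ 0.668 , -0.0125]), -87.3, array([0.0078, 0.1315]))
[[454.35060351 -37.37953392]
 [263.30936821 118.1222276 ]]
```

View pics/w2.png

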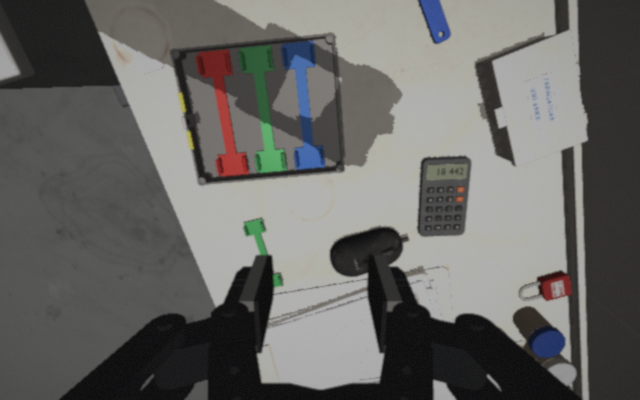

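The case is fully in view: its rim corners are at about (172,51), (333,36), (343,172) and (203,183), and its cradles are centred at (225,114), (264,109) and (304,104).

```bash
python3 - <<'E'
from h import *
def case(f,px):
    c=unproj(f,px,.03); print("rim",c.round(3).tolist(),"ctr",c.mean(0).round(4),"edges",np.linalg.norm(c-np.roll(c,-1,0),axis=1).round(4))
    v=c[1]+c[2]-c[0]-c[3]; w=c[0]+c[1]-c[2]-c[3]; print("yaw",np.degrees(np.arctan2(v[1],v[0])),"yaw y-90",np.degrees(np.arctan2(w[1],w[0]))-90)
    return c
f=load("w2"); case(f,[(172,51),(333,36),(344,172),(203,183)])
for c,p in (("red",(225,114)),("green",(264,109)),("blue",(304,104))): print(c,rect(f,c,p,72,.010))
S=load("scene0"); k=np.array([(43,150),(294,30),(437,222),(168,375)])/4+(288,225)
case(S,k)
for c,p in (("red",(332,281)),("green",(349,273)),("blue",(367,264))): print(c,rect(S,c,p,38,.010))
E
```

```text
rim [[0.366, -0.19], [0.558, -0.224], [0.531, -0.39], [0.342, -0.355]] ctr [ 0.4495 -0.2896] edges [0.1953 0.1683 0.1923 0.1674]
yaw -10.178837356996645 yaw y-90 -8.658789451942212
red (array([ 0.3931, -0.2792]), 80.5, array([0.0438, 0.1644]))
green (array([ 0.4466, -0.2882]), 80.6, array([0.0404, 0.1616]))
blue (array([ 0.5003, -0.2972]), 80.5, array([0.0407, 0.1636]))
rim [[0.362, -0.194], [0.553, -0.225], [0.526, -0.391], [0.328, -0.364]] ctr [ 0.4421 -0.2937] edges [0.1933 0.1682 0.1992 0.1739]
yaw -8.61372342916979 yaw y-90 -10.229871637766749
red (array([ 0.3942, -0.276 ]), 80.2, array([0.0436, 0.1573]))
green (array([ 0.4477, -0.2853]), 80.6, array([0.0428, 0.156 ]))
blue (array([ 0.5012, -0.2934]), 80.4, array([0.0439, 0.1579]))
```

```bash
python3 -m pendant '[[[0,0,0.0121,0.017,0.116,-0.077,0.5],[0,0,0.0121,0.017,0.116,-0.077,0.5],[0,0,0.0121,0.017,0.116,-0.077,0.5],[0,0,0.0121,0.017,0.116,-0.077,0.5],[0,0,0.0121,0.017,0.116,-0.077,0.5],[0,0,0.0121,0.017,0.116,-0.077,0.5],[0,0,0.0121,0.017,0.116,-0.077,0.5],[0,0,0.0121,0.017,0.116,-0.077,0.5],[0,0,0.0121,0.017,0.116,-0.077,0.5],[0,0,0.0121,0.017,0.116,-0.077,0.5],[0,0,0.0121,0.017,0.116,-0.077,0.5],[0,0,0.0121,0.017,0.116,-0.077,0.5],[0,0,0,0,0,0,0.5]]]'
python3 grab.py w3; python3 - <<'E'
from h import *
f=load("w3");p=proj(f,[.5596,.0014,.009])[0];print(p,rect(f,"green",p,180,.009))
E
```

```text
time: 5.25
tool_pos: [0.5577, 0.003, 0.1176]
tool_rot: [-0.001, 0.995, 0.1, -0.002]
contact_force: [0.3, 0.7, 0.4]
gripper_width: 0.501
t 5.3 tcp [0.5586 0.0017 0.1189] yaw 11.36 z [-0.001 -0.    -1.   ] w 0.501 F [ 0.3 -0.2  0.3]
[321.209957   198.81636233] (array([0.5584, 0.0011]), -78.5, array([0.0198, 0.1472]))
```

View pics/w3.png

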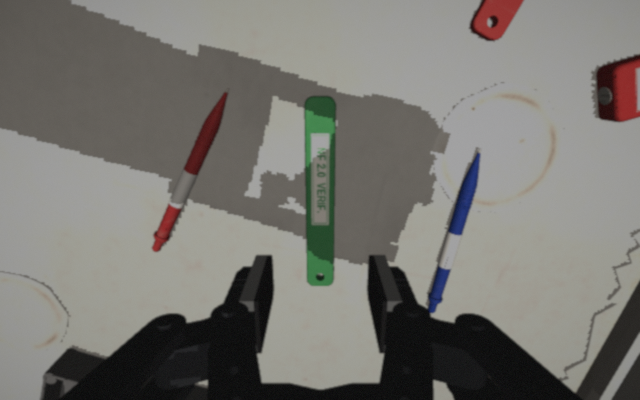

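The green stick is centred between the fingers at (320,190) and aligned with them. I'll go down, grip and lift.

```bash
python3 -m pendant '[[[0,0,0,0,0,-0.16,0.5],[0,0,0,0,0,-0.16,0.5],[0,0,0,0,0,-0.09,0.5],[0,0,0,0,0,-0.05,0.5],[0,0,0,0,0,0,0.5],[0,0,0,0,0,0,0],[0,0,0,0,0,0,0],[0,0,0,0,0,0,0],[0,0,0,0,0,0,0],[0,0,0,0,0,0,0]]]'; python3 -m pendant '[[[0,0,0,0,0,0.08,0],[0,0,0,0,0,0.16,0],[0,0,0,0,0,0.16,0],[0,0,0,0,0,0,0]]]'; python3 - <<'E'
from h import *
from grab import grab
f=grab("w4")
p=proj(f,[.5585,.0015,.105])[0];print(p,rect(f,"green",p,230,.110))
E
```

```text
time: 6.55
tool_pos: [0.5609, -0.0005, 0.0063]
tool_rot: [0.0, 0.995, 0.097, 0.002]
contact_force: [-0.4, -1.1, 5.9]
gripper_width: 0.218
time: 7.05
tool_pos: [0.5627, -0.0006, 0.1101]
tool_rot: [0.001, 0.995, 0.097, 0.005]
contact_force: [-0.5, 0.0, -0.4]
gripper_width: 0.218
t 7.1 tcp [ 5.610e-01 -4.000e-04  1.074e-01] yaw 11.16 z [ 0.005 -0.001 -1.   ] w 0.224 F [-0.1 -0.4 -0.3]
[310.04380664 260.28153279] (array([0.563 , 0.0028]), -78.9, array([0.0214, 0.1458]))
```

```bash
python3 -m pendant '[[[0,0,-0.0115,-0.045,-0.116,0,0],[0,0,-0.0115,-0.045,-0.116,0,0],[0,0,-0.0115,-0.045,-0.116,0,0],[0,0,-0.0115,-0.045,-0.116,0,0],[0,0,-0.0115,-0.045,-0.116,0,0],[0,0,-0.0115,-0.045,-0.116,0,0],[0,0,-0.0115,-0.045,-0.116,0,0],[0,0,-0.0115,-0.045,-0.116,0,0],[0,0,-0.0115,-0.045,-0.116,0,0],[0,0,-0.0115,-0.045,-0.116,0,0],[0,0,0,0,0,0,0],[0,0,0,0,0,0,0]]]';  python3 grab.py w5;
```

```text
time: 8.6
tool_pos: [0.4464, -0.2894, 0.1033]
tool_rot: [-0.001, 0.997, -0.083, -0.001]
contact_force: [-0.3, 0.9, 1.2]
gripper_width: 0.22
t 8.65 tcp [ 0.4466 -0.2892  0.1035] yaw -9.49 z [-0.001  0.001 -1.   ] w 0.22 F [ 0.7  0.4 -0.5]
```

View pics/w5.png

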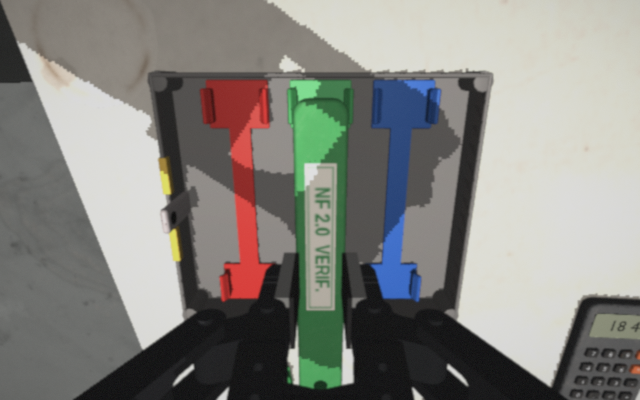

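The stick is held straight above the green cradle and lines up with it. The rear rim corners are at (150,73) and (490,73).

```bash
python3 - <<'E'
from h import *
f=load("w5")
c=unproj(f,[(150,72),(491,72)],.03); print(c, np.linalg.norm(c[1]-c[0])); d=(c[1]-c[0])/np.linalg.norm(c[1]-c[0]); print(np.degrees(np.arctan2(d[1],d[0])), c.mean(0)+.086*np.array([d[1],-d[0]]))
print(rect(f,"red",(240,190),125,.010),rect(f,"blue",(405,190),125,.010))
print(rect(f,"green",(320,240),160,.106))
E
```

```text
[[ 0.36499507 -0.18692436]
 [ 0.55840284 -0.21947791]] 0.19612826926715451
-9.554220621585857 [ 0.4474246  -0.28800823]
(array([ 0.3925, -0.2791]), 80.3, array([0.0435, 0.164 ])) (array([ 0.5018, -0.2975]), 80.6, array([0.0431, 0.1639]))
(array([ 0.4472, -0.2807]), 78.7, array([0.0268, 0.1493]))
```

```bash
python3 -m pendant '[[[0,0,0,0.002,0,-0.12,0],[0,0,0,0,0,-0.12,0],[0,0,0,0,0,-0.06,0],[0,0,0,0,0,-0.04,0],[0,0,0,0,0,-0.01,0],[0,0,0,0,0,0,0]]]'; python3 -m pendant '[[[0,0,0,0,0,0,0.45],[0,0,0,0,0,0,0.45],[0,0,0,0,0,0,0.45],[0,0,0,0,0,0.1,0.45],[0,0,0,0,0,0.15,0.45],[0,0,0,0,0,0.2,0.5],[0,0,0,0,0,0,0.5]]]'; python3 grab.py w6; python3 - <<'E'
from h import *
f=load("w6"); print(rect(f,"green",proj(f,[.447,-.288,.016])[0],170,.016)); print(proj(f,[.447,-.288,.016])[0])
f=load("w1"); print(rect(f,"red",(346,55),62,.009)); f=load("w2"); 
E
```

```text
time: 9.4
tool_pos: [0.4479, -0.2906, 0.0175]
tool_rot: [0.0, 0.997, -0.083, 0.0]
contact_force: [0.5, 0.3, -0.3]
gripper_width: 0.223
time: 10.28
tool_pos: [0.4501, -0.2926, 0.135]
tool_rot: [0.003, 0.997, -0.083, 0.004]
contact_force: [0.1, -0.2, -0.7]
gripper_width: 0.505
t 10.32 tcp [ 0.4487 -0.2914  0.1321] yaw -9.54 z [ 0.004 -0.004 -1.   ] w 0.499 F [0.4 0.7 0.1]
(array([ 0.436 , -0.3269]), 73.4, array([0.0586, 0.2456]))
[312.77671073 186.67337624]
(array([0.658 , 0.1971]), 75.7, array([0.0206, 0.1324]))
```

View pics/w6.png

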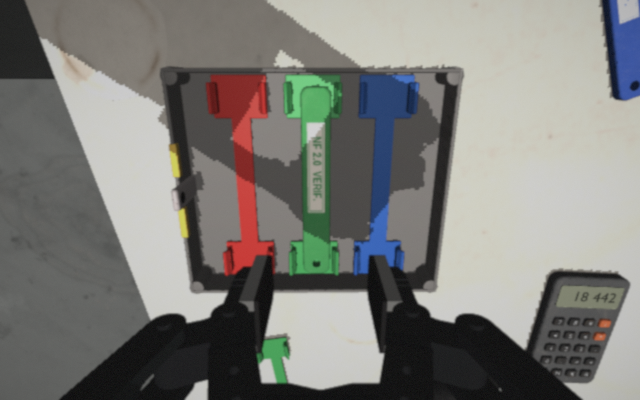

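The green stick is seated in its cradle at (316,180), within the ribs. Next is the blue stick.

```bash
cat >> h.py <<'E'
def cc(f,col,xy,z):
    "as rect, but the largest connected piece within 40 px of xy"
    m=mask(f,col); m=cv2.morphologyEx(m,cv2.MORPH_CLOSE,np.ones((3,3))); n,L,st,ct=cv2.connectedComponentsWithStats(m)
    near=[i for i in range(1,n) if np.linalg.norm(ct[i]-xy)<40]; i=max(near,key=lambda i:st[i,4])
    v,u=np.nonzero(L==i); c,s,a=cv2.minAreaRect(unproj(f,np.c_[u,v],z).astype(np.float32))
    if s[0]<s[1]: a+=90
    return np.round(c,4),round((a+90)%180-90,1),np.round(sorted(s),4),ct[i].round(0)
E
python3 - <<'E'
from h import *
print(cc(load("scene0"),"blue",(385,207),.009),cc(load("side0"),"blue",(285,189),.009))
E
```

```text
(array([ 0.7912, -0.146 ]), -20.3, array([0.0264, 0.1306]), array([401., 179.])) (array([ 0.7835, -0.1942]), -15.2, array([0.0314, 0.1269]), array([258., 186.]))
```

```bash
sed -i 's/<40\]/<12]/' h.py; python3 - <<'E'
from h import *
print(cc(load("scene0"),"blue",(385,207),.009),cc(load("side0"),"blue",(285,189),.009))
E
```

```text
(array([ 0.6743, -0.1911]), -78.3, array([0.022 , 0.1471]), array([387., 210.])) (array([ 0.6876, -0.2371]), -79.2, array([0.0117, 0.0408]), array([284., 181.]))
```

```bash
python3 -m pendant '[[[0,0,0.0148,0.113,0.0495,-0.006,0.5],[0,0,0.0148,0.113,0.0495,-0.006,0.5],[0,0,0.0148,0.113,0.0495,-0.006,0.5],[0,0,0.0148,0.113,0.0495,-0.006,0.5],[0,0,0.0148,0.113,0.0495,-0.006,0.5],[0,0,0.0148,0.113,0.0495,-0.006,0.5],[0,0,0.0148,0.113,0.0495,-0.006,0.5],[0,0,0.0148,0.113,0.0495,-0.006,0.5],[0,0,0,0,0,0,0.5],[0,0,0,0,0,0,0.5]]]'
python3 grab.py w7; python3 - <<'E'
from h import *
f=load("w7");p=proj(f,[.6743,-.1911,.009])[0];print(p,cc(f,"blue",p,.009))
E
```

```text
time: 11.58
tool_pos: [0.6722, -0.1911, 0.1155]
tool_rot: [-0.001, 0.995, 0.102, -0.001]
contact_force: [-1.0, 0.1, 1.1]
gripper_width: 0.503
t 11.62 tcp [ 0.6722 -0.1914  0.116 ] yaw 11.73 z [-0.002  0.001 -1.   ] w 0.504 F [-0.4 -1.2  0.2]
[321.83212478 197.7644404 ] (array([ 0.677 , -0.1885]), -78.5, array([0.0206, 0.148 ]), array([326., 188.]))
```

```bash
python3 -m pendant '[[[0,0,-0.001,0.018,0.011,-0.14,0.5],[0,0,0,0,0,-0.15,0.5],[0,0,0,0,0,-0.10,0.5],[0,0,0,0,0,-0.05,0.5],[0,0,0,0,0,0,0.5],[0,0,0,0,0,0,0],[0,0,0,0,0,0,0],[0,0,0,0,0,0,0],[0,0,0,0,0,0,0],[0,0,0,0,0,0,0]]]'; python3 -m pendant '[[[0,0,0,0,0,0.08,0],[0,0,0,0,0,0.16,0],[0,0,0,0,0,0.16,0],[0,0,0,0,0,0,0],[0,0,0,0,0,0,0]]]'; python3 grab.py w8
```

```text
time: 12.88
tool_pos: [0.6788, -0.189, 0.0091]
tool_rot: [0.001, 0.995, 0.101, 0.001]
contact_force: [-1.6, -0.9, 6.3]
gripper_width: -0.002
time: 13.5
tool_pos: [0.6778, -0.1884, 0.1075]
tool_rot: [-0.0, 0.995, 0.101, 0.0]
contact_force: [0.3, 0.2, -0.3]
gripper_width: 0.004
t 13.55 tcp [ 0.6771 -0.1882  0.1062] yaw 11.59 z [-0.002  0.001 -1.   ] w 0.0 F [-0.8  0.4  0.1]
```

The grip missed: the opening read 0, so the fingers probably closed above the stick. I'll open and measure the stick again.

```bash
python3 -m pendant '[[[0,0,0,0,0,0,0.5],[0,0,0,0,0,0.02,0.5],[0,0,0,0,0,0.02,0.5],[0,0,0,0,0,0,0.5]]]'; python3 grab.py w9; python3 - <<'E'
from h import *
f=load("w9");p=proj(f,[.677,-.1885,.009])[0];print(p,cc(f,"blue",p,.009))
E
```

```text
time: 14.05
tool_pos: [0.6784, -0.1887, 0.1183]
tool_rot: [0.0, 0.995, 0.101, 0.001]
contact_force: [0.0, 0.6, -0.4]
gripper_width: 0.502
t 14.1 tcp [ 0.6782 -0.1886  0.1179] yaw 11.59 z [ 0.001 -0.    -1.   ] w 0.496 F [-0.4 -0.8  0.3]
[316.69944881 195.1462952 ] (array([ 0.6793, -0.188 ]), -78.3, array([0.0205, 0.1482]), array([320., 188.]))
```

```bash
python3 -m pendant '[[[0,0,0,0.003,0.002,-0.14,0.42],[0,0,0,0,0,-0.15,0.42],[0,0,0,0,0,-0.11,0.42],[0,0,0,0,0,-0.06,0.42],[0,0,0,0,0,0,0.42]]]';python3 -m pendant '[[[0,0,0,0,0,0,0],[0,0,0,0,0,0,0],[0,0,0,0,0,0,0],[0,0,0,0,0,0,0],[0,0,0,0,0,0,0]]]'
```

```text
time: 14.72
tool_pos: [0.6786, -0.188, 0.0019]
tool_rot: [-0.0, 0.995, 0.101, -0.0]
contact_force: [0.4, -0.3, -0.4]
gripper_width: 0.415
time: 15.35
tool_pos: [0.6795, -0.1883, 0.0037]
tool_rot: [0.0, 0.995, 0.101, 0.001]
contact_force: [-1.0, 0.6, 5.4]
gripper_width: 0.231
```

```bash
python3 -m pendant '[[[0,0,0,0,0,0.08,0],[0,0,0,0,0,0.16,0],[0,0,0,0,0,0.16,0],[0,0,-0.013,-0.079,-0.0485,0,0],[0,0,-0.013,-0.079,-0.0485,0,0],[0,0,-0.013,-0.079,-0.0485,0,0],[0,0,-0.013,-0.079,-0.0485,0,0],[0,0,-0.013,-0.079,-0.0485,0,0],[0,0,-0.013,-0.079,-0.0485,0,0],[0,0,-0.013,-0.079,-0.0485,0,0],[0,0,-0.013,-0.079,-0.0485,0,0],[0,0,-0.013,-0.079,-0.0485,0,0],[0,0,0,0,0,0,0],[0,0,0,0,0,0,0]]]'; python3 grab.py w10;
```

```text
time: 17.1
tool_pos: [0.5009, -0.2973, 0.1024]
tool_rot: [-0.0, 0.997, -0.083, 0.0]
contact_force: [-0.4, 0.1, -0.3]
gripper_width: 0.232
t 17.15 tcp [ 0.5012 -0.2971  0.1024] yaw -9.46 z [ 0.  0. -1.] w 0.228 F [-1.1  1.1 -0.3]
```

View pics/w10.png

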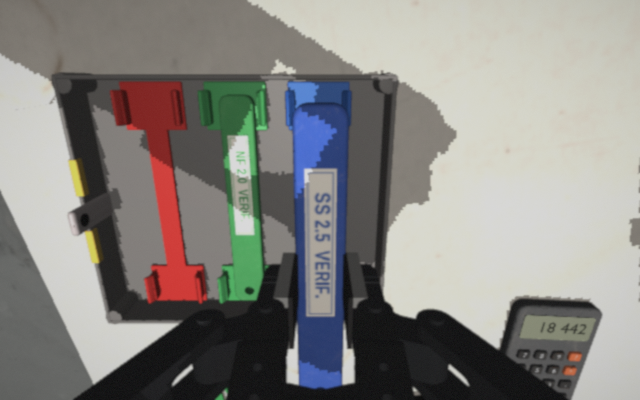

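The blue stick is held straight above the blue cradle and the green one is still seated. I'll lower it and release.

```bash
python3 -m pendant '[[[0,0,0,0,0,-0.12,0],[0,0,0,0,0,-0.12,0],[0,0,0,0,0,-0.07,0],[0,0,0,0,0,-0.04,0],[0,0,0,0,0,-0.01,0],[0,0,0,0,0,0,0]]]'; python3 -m pendant '[[[0,0,0,0,0,0,0.45],[0,0,0,0,0,0,0.45],[0,0,0,0,0,0,0.45],[0,0,0,0,0,0.1,0.45],[0,0,0,0,0,0.15,0.45],[0,0,0,0,0,0.2,0.5],[0,0,0,0,0,0.1,0.5],[0,0,0,0,0,0,0.5]]]'; python3 grab.py w11; python3 - <<'E'
from h import *
a=load("scene0");b=load("side0")
print(cc(a,"red",(300,138),.009),cc(b,"red",(266,264),.009))
E
```

```text
time: 17.9
tool_pos: [0.5015, -0.2976, 0.0131]
tool_rot: [0.0, 0.997, -0.082, 0.001]
contact_force: [-0.1, 0.1, 0.3]
gripper_width: 0.23
time: 18.9
tool_pos: [0.5023, -0.2983, 0.1529]
tool_rot: [0.002, 0.997, -0.083, 0.002]
contact_force: [0.9, 0.1, -0.8]
gripper_width: 0.503
t 18.95 tcp [ 0.5012 -0.2974  0.1504] yaw -9.47 z [ 0.001 -0.001 -1.   ] w 0.496 F [-0.3  0.  -0.6]
(array([0.6574, 0.2034]), 75.5, array([0.0211, 0.149 ]), array([300., 140.])) (array([0.6596, 0.2075]), 76.2, array([0.0203, 0.1472]), array([267., 263.]))
```

View pics/w11.png

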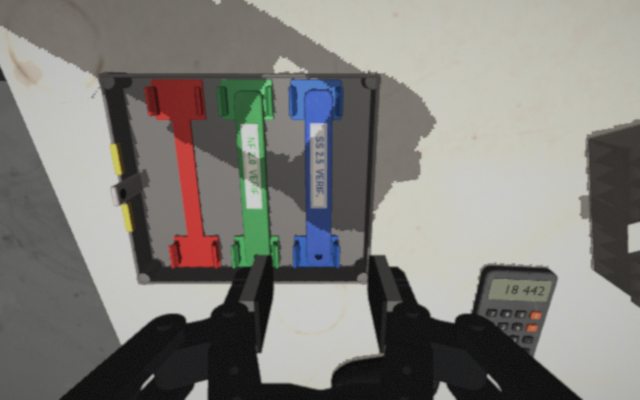

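Blue is seated at (319,175). Next is the red stick.

```bash
python3 -m pendant '[[[0,0,-0.0018,0.0455,0.1436,-0.0086,0.5],[0,0,-0.0018,0.0455,0.1436,-0.0086,0.5],[0,0,-0.0018,0.0455,0.1436,-0.0086,0.5],[0,0,-0.0018,0.0455,0.1436,-0.0086,0.5],[0,0,-0.0018,0.0455,0.1436,-0.0086,0.5],[0,0,-0.0018,0.0455,0.1436,-0.0086,0.5],[0,0,-0.0018,0.0455,0.1436,-0.0086,0.5],[0,0,-0.0018,0.0455,0.1436,-0.0086,0.5],[0,0,-0.0018,0.0455,0.1436,-0.0086,0.5],[0,0,-0.0018,0.0455,0.1436,-0.0086,0.5],[0,0,-0.0018,0.0455,0.1436,-0.0086,0.5],[0,0,-0.0018,0.0455,0.1436,-0.0086,0.5],[0,0,-0.0018,0.0455,0.1436,-0.0086,0.5],[0,0,-0.0018,0.0455,0.1436,-0.0086,0.5],[0,0,0,0,0,0,0.5],[0,0,0,0,0,0,0.5]]]'
python3 grab.py w12; python3 - <<'E'
from h import *
f=load("w12");p=proj(f,[.659,.205,.009])[0];print(p,cc(f,"red",p,.009))
E
```

```text
time: 20.95
tool_pos: [0.6589, 0.2049, 0.1174]
tool_rot: [0.001, 0.993, -0.122, -0.002]
contact_force: [-0.1, -0.0, 0.5]
gripper_width: 0.5
t 21.0 tcp [0.6592 0.2045 0.118 ] yaw -14.03 z [-0.003 -0.001 -1.   ] w 0.5 F [ 0.1  0.5 -0.3]
[319.6874893  196.32950761] (array([0.6601, 0.2053]), 75.3, array([0.021 , 0.1487]), array([321., 189.]))
```

```bash
python3 -m pendant '[[[0,0,-0.003,0.004,0.003,-0.14,0.42],[0,0,0,0,0,-0.15,0.42],[0,0,0,0,0,-0.11,0.42],[0,0,0,0,0,-0.06,0.42],[0,0,0,0,0,0,0.42],[0,0,0,0,0,0,0],[0,0,0,0,0,0,0],[0,0,0,0,0,0,0],[0,0,0,0,0,0,0],[0,0,0,0,0,0,0]]]'
```

```text
time: 22.25
tool_pos: [0.6623, 0.2064, 0.0064]
tool_rot: [-0.0, 0.992, -0.127, 0.001]
contact_force: [-0.2, -1.4, 5.6]
gripper_width: 0.222
```

```bash
python3 -m pendant '[[[0,0,0,0,0,0.08,0],[0,0,0,0,0,0.16,0],[0,0,0,0,0,0.16,0],[0,0,0.002,-0.0763,-0.1385,0,0],[0,0,0.002,-0.0763,-0.1385,0,0],[0,0,0.002,-0.0763,-0.1385,0,0],[0,0,0.002,-0.0763,-0.1385,0,0],[0,0,0.002,-0.0763,-0.1385,0,0],[0,0,0.002,-0.0763,-0.1385,0,0],[0,0,0.002,-0.0763,-0.1385,0,0],[0,0,0.002,-0.0763,-0.1385,0,0],[0,0,0.002,-0.0763,-0.1385,0,0],[0,0,0.002,-0.0763,-0.1385,0,0],[0,0,0.002,-0.0763,-0.1385,0,0],[0,0,0.002,-0.0763,-0.1385,0,0],[0,0,0.002,-0.0763,-0.1385,0,0],[0,0,0.002,-0.0763,-0.1385,0,0],[0,0,0,0,0,0,0],[0,0,0,0,0,0,0]]]'; python3 grab.py w13;
```

```text
time: 24.62
tool_pos: [0.3942, -0.2782, 0.1051]
tool_rot: [-0.0, 0.997, -0.083, 0.0]
contact_force: [0.1, -0.1, -1.4]
gripper_width: 0.226
t 24.68 tcp [ 0.3944 -0.2779  0.1049] yaw -9.47 z [ 0.  0. -1.] w 0.215 F [-0.   0.5 -0.4]
```

View pics/w13.png

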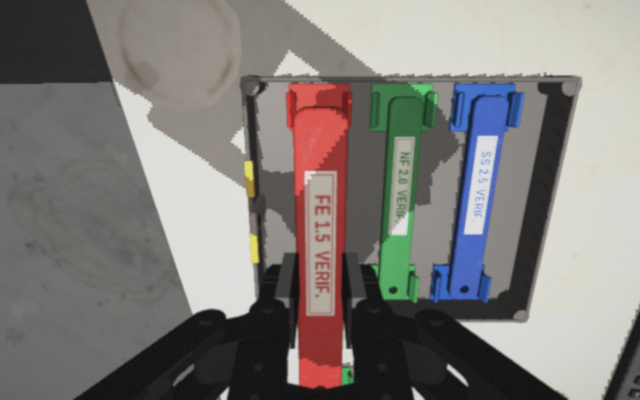

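The red stick is above the red cradle, aligned. I'll lower it and release with a small opening because the staple is close.

```bash
python3 -m pendant '[[[0,0,0,0,0,-0.12,0],[0,0,0,0,0,-0.12,0],[0,0,0,0,0,-0.07,0],[0,0,0,0,0,-0.04,0],[0,0,0,0,0,-0.01,0],[0,0,0,0,0,0,0]]]'; python3 -m pendant '[[[0,0,0,0,0,0,0.36],[0,0,0,0,0,0,0.36],[0,0,0,0,0,0,0.36],[0,0,0,0,0,0.1,0.36],[0,0,0,0,0,0.15,0.36],[0,0,0,0,0,0.2,0.36],[0,0,0,0,0,0.2,0.5],[0,0,0,0,0,0.2,0.5],[0,0,0,0,0,0,0.5],[0,0,0,0,0,0,0.5]]]'; python3 grab.py w14; python3 grab.py s14 scene;python3 - <<'E'
from h import *
f=load("w14")
for c,p,q in (("red",(.3935,-.2793),.012),("green",(.447,-.288),.016),("blue",(.5008,-.2972),.016)):
    # stick label (pale) is centred on the stick: compare label centre with slot
    u=proj(f,[*p,.016])[0].astype(int); g=f["frame"][u[1]-28:u[1]+28,u[0]-9:u[0]+10].astype(int)
    v,x=np.nonzero((g.min(2)>110)&(g.max(2)-g.min(2)<45)); print(c,u, len(v), unproj(f,np.c_[x.min()+x.max(),v.min()+v.max()]/2.+u-[9,28],.016))
a=f["frame"][40:300,170:480]; cv2.imwrite("pics/c14.png",cv2.resize(a,None,fx=1.6,fy=1.6))
E
```

```text
time: 25.42
tool_pos: [0.3946, -0.2789, 0.0154]
tool_rot: [0.0, 0.997, -0.083, 0.0]
contact_force: [-0.4, -0.2, -0.1]
gripper_width: 0.22
time: 26.68
tool_pos: [0.3939, -0.2784, 0.2268]
tool_rot: [-0.0, 0.997, -0.083, -0.0]
contact_force: [-0.0, 0.2, -0.7]
gripper_width: 0.501
t 26.73 tcp [ 0.3935 -0.278   0.2257] yaw -9.51 z [-0.002  0.002 -1.   ] w 0.496 F [0.8 0.2 0.7]
t 26.77 tcp [ 0.3933 -0.2779  0.2252] yaw -9.51 z [-0.002  0.002 -1.   ] w 0.5 F [0.2 0.3 0. ]
red [319 165] 401 [[ 0.39624977 -0.27463227]]
green [372 165] 455 [[ 0.45000543 -0.28365926]]
blue [425 165] 600 [[ 0.50276345 -0.29251873]]
```

View pics/w14.png

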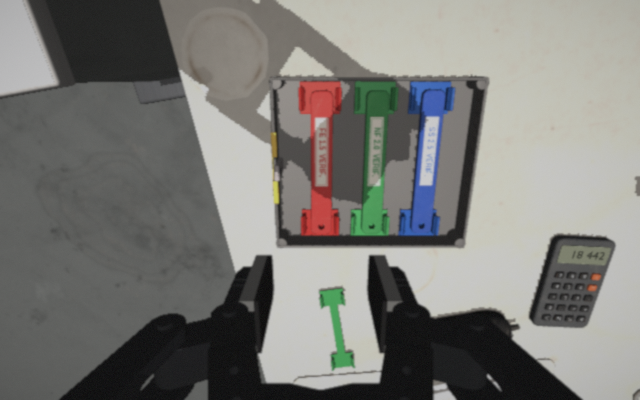

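All three sticks lie in their cradles, at (322,160), (374,160) and (430,160). Next is the lid.

```bash
python3 - <<'E'
from h import *
f=load("w14"); c=unproj(f,[(270.5,77),(488.5,77),(462,245),(280,247)],.03); print(c.mean(0),c.round(4).tolist())
S=load("scene0")
c=unproj(S,np.array([(128,40),(432,72),(375,264),(53,234)])/5+(184,122),.012); print(c.mean(0),c.round(3).tolist())
h=unproj(S,np.array([(162,100),(320,112)])/5+(184,122),.047); print("handle",h.mean(0),h)
y=unproj(S,np.array([(120,112),(105,153)])/5+(184,122),.012); print("yellow",y)
for v in (h[1]-h[0],c[1]-c[0],c[2]-c[3]): print(np.degrees(np.arctan2(v[1],v[0])))
E
```

```text
[ 0.44788983 -0.28737075] [[0.3643, -0.1873], [0.5595, -0.22], [0.5294, -0.386], [0.3384, -0.3563]]
[0.44806448 0.27926591] [[0.439, 0.419], [0.582, 0.263], [0.458, 0.143], [0.313, 0.291]]
handle [0.45118533 0.28119282] [[0.41468747 0.31761674]
 [0.4876832  0.2447689 ]]
yellow [[0.40034801 0.3612226 ]
 [0.37398515 0.33395008]]
-44.94189644895134
-47.41498137042729
-45.8127242045916
```

```bash
python3 -m pendant '[[[0,0,0.0186,0.0139,0.1398,0,0.5],[0,0,0.0186,0.0139,0.1398,0,0.5],[0,0,0.0186,0.0139,0.1398,0,0.5],[0,0,0.0186,0.0139,0.1398,0,0.5],[0,0,0.0186,0.0139,0.1398,0,0.5],[0,0,0.0186,0.0139,0.1398,0,0.5],[0,0,0.0186,0.0139,0.1398,0,0.5],[0,0,0.0186,0.0139,0.1398,0,0.5],[0,0,0.0186,0.0139,0.1398,0,0.5],[0,0,0.0186,0.0139,0.1398,0,0.5],[0,0,0.0186,0.0139,0.1398,0,0.5],[0,0,0.0186,0.0139,0.1398,0,0.5],[0,0,0.0186,0.0139,0.1398,0,0.5],[0,0,0.0186,0.0139,0.1398,0,0.5],[0,0,0.0186,0.0139,0.1398,0,0.5],[0,0,0.0186,0.0139,0.1398,0,0.5],[0,0,0,0,0,0,0.5],[0,0,0,0,0,0,0.5]]]'; python3 grab.py w15
```

```text
time: 29.02
tool_pos: [0.4491, 0.28, 0.2257]
tool_rot: [0.0, 0.927, 0.375, -0.001]
contact_force: [0.6, 0.6, 0.4]
gripper_width: 0.5
t 29.07 tcp [0.4493 0.2798 0.2261] yaw 44.01 z [-0.002 -0.001 -1.   ] w 0.5 F [-0.4 -0.5  0.3]
```

View pics/w15.png

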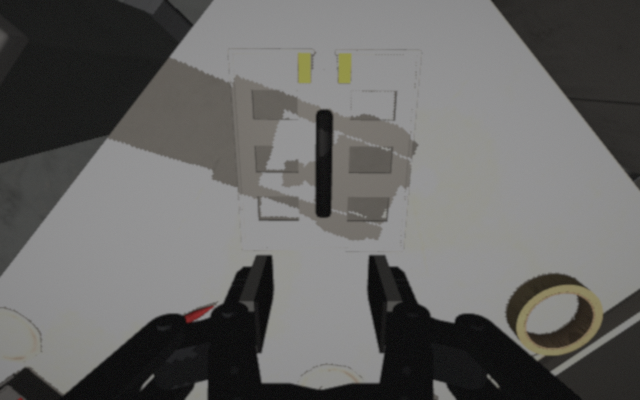

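The lid's corners are at (228,48), (421,49), (405,251) and (240,250). Its handle runs from (324,109) to (323,217), and the yellow notch marks are at (305,69) and (344,69).

```bash
python3 - <<'E'
from h import *
f=load("w15"); E=np.linalg.inv(f["world_to_cam"]);print(E[:3,3])
c=unproj(f,[(228,48),(421,49),(405,251),(240,250)],.012); print(c.mean(0),np.linalg.norm(c-np.roll(c,-1,0),axis=1))
for v in (c[3]-c[0],c[2]-c[1]): print(np.degrees(np.arctan2(v[1],v[0])))
g=f["frame"].max(2)[100:225,300:345]<60; v,u=np.nonzero(g); uv=np.c_[u+300,v+100]
p=unproj(f,uv,.047).astype(np.float32); cc_,s,a=cv2.minAreaRect(p); print("handle top",cc_,s,a,len(u))
h=unproj(f,[(324.5,109),(323.5,217.5)],.047); print(h.mean(0),h)
y=unproj(f,[(305,69),(344,69)],.012); print("notch", y.mean(0), np.degrees(np.arctan2(*(c.mean(0)-y.mean(0))[::-1])))
print("tcp ax px",proj(f,[.4493,.2798,.012]))
E
```

```text
[0.39233618 0.34100121 0.36851183]
[0.4487013  0.28608919] [0.17945781 0.20897319 0.18491742 0.20893251]
-47.10763009455213
-45.61052093138781
handle top (0.44784271717071533, 0.28714144229888916) (0.014393135905265808, 0.10078757256269455) 43.80934524536133 1648
[0.44824892 0.2870445 ] [[0.41259698 0.32433744]
 [0.48390085 0.24975155]]
notch [0.3891147  0.34888491] -46.502071834333016
tcp ax px [[319.54212242 163.61120689]]
```

```bash
python3 -m pendant '[[[0,0,-0.001,-0.005,0.029,-0.15,0.5],[0,0,0,0,0,-0.2,0.5],[0,0,0,0,0,-0.2,0.5],[0,0,0,0,0,-0.16,0.5],[0,0,0,0,0,-0.08,0.5],[0,0,0,0,0,-0.03,0.5],[0,0,0,0,0,0,0.5]]]';  python3 -m pendant '[[[0,0,0,0,0,0,0],[0,0,0,0,0,0,0],[0,0,0,0,0,0,0],[0,0,0,0,0,0,0],[0,0,0,0,0,0,0],[0,0,0,0,0,0.02,0],[0,0,0,0,0,0.04,0],[0,0,0,0,0,0.1,0],[0,0,0,0,0,0.2,0],[0,0,0,0,0,0.2,0],[0,0,0,0,0,0.0,0]]]'; python3 grab.py w16
```

```text
time: 29.95
tool_pos: [0.4486, 0.2874, 0.0223]
tool_rot: [0.0, 0.928, 0.373, -0.0]
contact_force: [-0.4, -0.5, -0.7]
gripper_width: 0.501
time: 31.32
tool_pos: [0.4514, 0.2894, 0.1683]
tool_rot: [-0.0, 0.928, 0.374, 0.005]
contact_force: [0.3, 0.7, -2.2]
gripper_width: 0.174
t 31.38 tcp [0.4496 0.2886 0.165 ] yaw 43.89 z [ 0.005  0.002 -1.   ] w 0.168 F [-0.6 -0.3 -2.7]
```

```bash
python3 -m pendant '[[[0,0,0.01134,0,-0.1278,0,0],[0,0,0.01134,0,-0.1278,0,0],[0,0,0.01134,0,-0.1278,0,0],[0,0,0.01134,0,-0.1278,0,0],[0,0,0.01134,0,-0.1278,0,0],[0,0,0.01134,0,-0.1278,0,0],[0,0,0.01134,0,-0.1278,0,0],[0,0,0.01134,0,-0.1278,0,0],[0,0,0.01134,0,-0.1278,0,0],[0,0,0.01134,0,-0.1278,0,0],[0,0,0.01134,0,-0.1278,0,0],[0,0,0.01134,0,-0.1278,0,0],[0,0,0.01134,0,-0.1278,0,0],[0,0,0.01134,0,-0.1278,0,0],[0,0,0.01134,0,-0.1278,0,0],[0,0,0.01134,0,-0.1278,0,0],[0,0,0.01134,0,-0.1278,0,0],[0,0,0.01134,0,-0.1278,0,0],[0,0,0,0,0,0,0],[0,0,0,0,0,0,0]]]'; python3 grab.py w17; python3 grab.py s17 scene; python3 - <<'E'
import cv2,numpy as np
w=cv2.imread("pics/w17.png"); s=cv2.imread("pics/s17.png")[190:340,260:440]
cv2.imwrite("pics/m17.png",np.vstack([w[:,60:580][:330],cv2.resize(s,(324,270))[:, :].copy() if 0 else np.pad(cv2.resize(s,(324,270)),((0,0),(0,196),(0,0)))]))
E
```

```text
time: 33.88
tool_pos: [0.4476, -0.2861, 0.1603]
tool_rot: [-0.002, 0.763, 0.647, -0.0]
contact_force: [0.9, 0.9, -1.8]
gripper_width: 0.175
t 33.92 tcp [ 0.4478 -0.286   0.1608] yaw 80.64 z [-0.002  0.002 -1.   ] w 0.169 F [ 0.4  0.5 -1.9]
t 33.98 tcp [ 0.448  -0.286   0.1611] yaw 80.67 z [-0.001  0.001 -1.   ] w 0.174 F [-0.2 -0.6 -2.2]
```

View pics/m17.png

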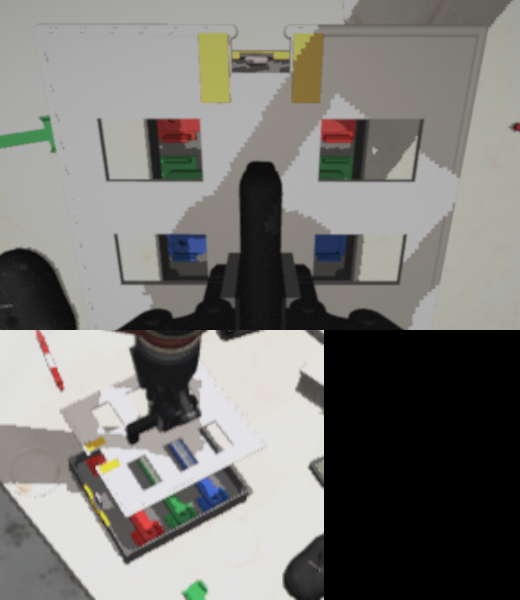

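The notch is over the staple: its walls are at x≈291 and 350, with the staple at (318,60). The lid's front corners are at about (96,25) and (546,27). I'll check this numerically.

```bash
python3 - <<'E'
from h import *
f=load("w17")
for z in (.150,.153):
    c=unproj(f,[(96,25),(546,27)],z); d=c[1]-c[0]; L=np.linalg.norm(d); d/=L; n=np.array([-d[1],d[0]])
    print(z,"L",L,"ang",np.degrees(np.arctan2(d[1],d[0])), "ctr",c.mean(0)+.103*n, c.mean(0)-.103*n)
    m=unproj(f,[(291,50),(350,50)],z); print("notch mid",m.mean(0),np.linalg.norm(m[1]-m[0]))
    v,u=np.nonzero(f["frame"].max(2)[160:250,290:350]<55)
print("staple top",unproj(f,[318,60],.048))
x=np.array([np.cos(np.radians(-9.5)),np.sin(np.radians(-9.5))]); print("exp staple",np.array([.4474,-.288])-.0945*x)
E
```

```text
0.15 L 0.176708088197384 ang 80.36446773164869 ctr [ 0.24580129 -0.25073326] [ 0.44889513 -0.28521358]
notch mid [ 0.35588492 -0.26973461] 0.023633897631577278
0.153 L 0.17325134094330455 ang 80.36446773164867 ctr [ 0.24617823 -0.25081057] [ 0.44927207 -0.28529089]
notch mid [ 0.35609487 -0.26977747] 0.023171573515151474
staple top [[ 0.35460474 -0.2709533 ]]
exp staple [ 0.35419601 -0.272403  ]
```

```bash
python3 -m pendant '[[[0,0,0,-0.004,-0.009,-0.12,0],[0,0,0,0,0,-0.12,0],[0,0,0,0,0,-0.10,0],[0,0,0,0,0,-0.06,0],[0,0,0,0,0,-0.02,0],[0,0,0,0,0,-0.01,0],[0,0,0,0,0,-0.01,0],[0,0,0,0,0,-0.01,0],[0,0,0,0,0,-0.01,0],[0,0,0,0,0,0,0],[0,0,0,0,0,0,0]]]'; python3 grab.py w18
```

```text
time: 35.35
tool_pos: [0.4475, -0.2895, 0.0473]
tool_rot: [0.0, 0.763, 0.647, -0.0]
contact_force: [0.2, 0.6, -2.4]
gripper_width: 0.172
t 35.4 tcp [ 0.4475 -0.2895  0.0473] yaw 80.62 z [ 0. -0. -1.] w 0.175 F [ 0.9 -0.7 -2.4]
```

```bash
python3 -m pendant '[[[0,0,0,0,0,-0.006,0],[0,0,0,0,0,-0.006,0],[0,0,0,0,0,-0.004,0],[0,0,0,0,0,0,0]]]'; python3 grab.py w19; python3 grab.py s19 scene; python3 grab.py d19 side; python3 - <<'E'
import cv2,numpy as np
w=cv2.imread("pics/w19.png"); s=cv2.imread("pics/s19.png")[200:320,270:430]; d=cv2.imread("pics/d19.png")[140:210,290:400]
cv2.imwrite("pics/m19.png",np.hstack([cv2.resize(s,(400,300)),cv2.resize(d,(400,300))]))
E
```

```text
time: 35.9
tool_pos: [0.4476, -0.2896, 0.0458]
tool_rot: [-0.001, 0.762, 0.647, -0.0]
contact_force: [-6.5, 4.7, 13.6]
gripper_width: 0.173
t 35.95 tcp [ 0.4476 -0.2896  0.0458] yaw 80.64 z [-0.001  0.001 -1.   ] w 0.175 F [-7.5  4.9 14.4]
t 36.0 tcp [ 0.4476 -0.2896  0.0458] yaw 80.64 z [-0.001  0.    -1.   ] w 0.177 F [-6.5  4.8 13.8]
t 36.05 tcp [ 0.4476 -0.2896  0.0458] yaw 80.64 z [-0.001  0.001 -1.   ] w 0.17 F [-6.3  5.1 14.4]
```

```bash
python3 -m pendant '[[[0,0,0,-0.004,0.004,0,0],[0,0,0,0,0,0,0]]]';python3 -m pendant '[[[0,0,0,-0.003,0.003,-0.002,0],[0,0,0,0,0,0,0],[0,0,0,0,0,0,0]]]'; python3 -c "
from plant import manip;s=manip.state();print(s['contact_force'],s['ft_torque'],s['tool_pos'])"
```

```text
time: 36.3
tool_pos: [0.4477, -0.2896, 0.0458]
tool_rot: [0.002, 0.762, 0.647, 0.0]
contact_force: [-1.9, 0.3, 9.3]
gripper_width: 0.173
time: 36.67
tool_pos: [0.4477, -0.2896, 0.0458]
tool_rot: [0.003, 0.763, 0.647, 0.0]
contact_force: [-0.4, -0.8, 8.4]
gripper_width: 0.172
[-0.37568403 -0.82779563  8.36608473] [ 0.08650932  0.14532985 -0.03313614] [ 0.44769811 -0.2896486   0.04583616]
```

Lateral forces are gone, so the lid is resting on the rim. I'll release slowly, retreat and check.

```bash
python3 -m pendant '[[[0,0,0,0,0,0,0.35],[0,0,0,0,0,0,0.4],[0,0,0,0,0,0,0.4],[0,0,0,0,0,0,0.4],[0,0,0,0,0,0.1,0.4],[0,0,0,0,0,0.2,0.4],[0,0,0,0,0,0.25,0.4],[0,0,0,0,0,0.25,0.4],[0,0,0,0,0,0,0.4],[0,0,0,0,0,0,0.4]]]'; python3 grab.py w20; python3 grab.py s20 scene; python3 grab.py d20 side; python3 - <<'E'
import cv2,numpy as np
w=cv2.imread("pics/w20.png"); s=cv2.imread("pics/s20.png")[205:325,280:420]; d=cv2.imread("pics/d20.png")[140:210,300:400]
cv2.imwrite("pics/m20.png",np.hstack([cv2.resize(w,(480,300)),cv2.resize(s,(320,300))]) if 0 else np.vstack([np.pad(w[:300],((0,0),(0,160),(0,0))),np.hstack([cv2.resize(s,(350,300),interpolation=2),cv2.resize(d,(450,300),interpolation=2)])]))
E
```

```text
time: 37.92
tool_pos: [0.4455, -0.2875, 0.2422]
tool_rot: [-0.0, 0.763, 0.647, -0.0]
contact_force: [-0.1, 0.1, 0.7]
gripper_width: 0.4
t 37.98 tcp [ 0.445  -0.2871  0.2408] yaw 80.63 z [-0.002  0.002 -1.   ] w 0.4 F [-0.6  0.2  0.2]
t 38.02 tcp [ 0.4448 -0.2869  0.2402] yaw 80.62 z [-0.003  0.003 -1.   ] w 0.402 F [ 0.9 -0.9 -0.6]
t 38.08 tcp [ 0.4448 -0.2869  0.24  ] yaw 80.63 z [-0.003  0.003 -1.   ] w 0.402 F [ 0.  -0.4 -0.7]
```

View pics/m20.png

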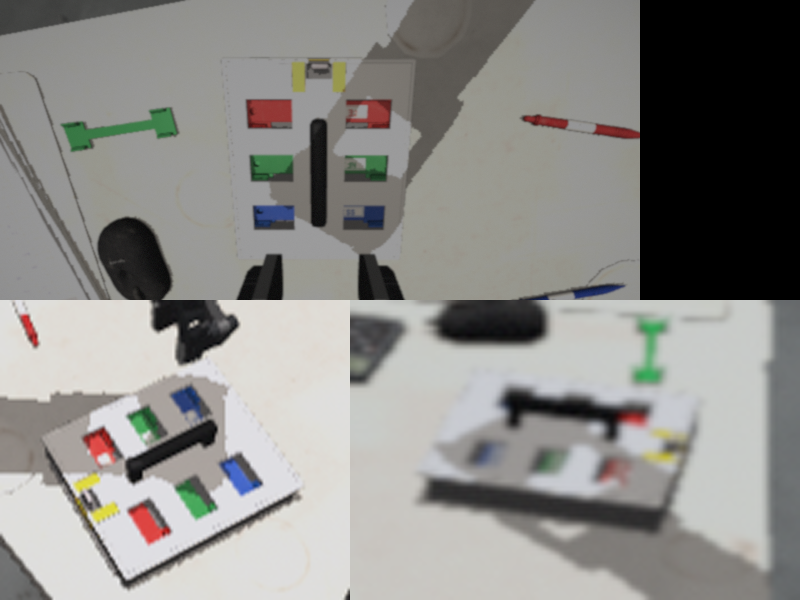

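The lid lies over the case with its notch around the staple (318,67), and the three sticks show through the windows. I'll check height and tilt numerically.

```bash
python3 - <<'E'
from h import *
f=load("w20"); I=f["frame"]
c=unproj(f,[(221,58),(414,60),(402,259),(237,257)],.042); print("plate",c.mean(0),np.linalg.norm(c-np.roll(c,-1,0),axis=1))
v,u=np.nonzero(I.max(2)[110:232,305:333]<50); uv=np.c_[u+305,v+110]
for z in (.069,.077): print("handle",z,cv2.minAreaRect(unproj(f,uv,z).astype(np.float32)))
# predicted pixels when seated
ang=np.radians(-9.5);x=np.array([np.cos(ang),np.sin(ang),0]);y=np.array([-x[1],x[0],0])
for n in ("w20","s20","d20"):
    g=load(n); o=np.array([.4475,-.2885,0])
    for h in (.042,.048): print(n,h,proj(g,[o+sx*.103*x+sy*.089*y+[0,0,h] for sx,sy in((-1,-1),(-1,1),(1,1),(1,-1))]).round(1).tolist())
S=load("s20");print("pens",rect(S,"red",(287,205),22,.008),cc(S,"blue",(343,174),.008),cc(load("scene0"),"blue",(343,174),.008))
s=S["frame"]; hsv=cv2.cvtColor(s[225:330,280:420],cv2.COLOR_BGR2GRAY)
for n,(cx,cy) in {"near":(330,322),"right":(400,283)}.items(): print(n,[int(a) for a in cv2.cvtColor(s,cv2.COLOR_BGR2GRAY)[cy-10:cy+18,cx]])
E
```

```text
plate [ 0.44743195 -0.2883671 ] [0.17422512 0.20174646 0.17930461 0.20099813]
handle 0.069 ((0.4482472240924835, -0.288675993680954), (0.013583339750766754, 0.10094508528709412), 80.13159942626953)
handle 0.077 ((0.4461207985877991, -0.28827986121177673), (0.013239486142992973, 0.09838978201150894), 80.13159942626953)
w20 0.042 [[219.8, 56.1], [417.4, 56.5], [400.2, 260.1], [236.8, 259.8]]
w20 0.048 [[218.0, 55.7], [419.2, 56.1], [401.4, 262.9], [235.5, 262.5]]
s20 0.042 [[329.7, 314.4], [295.8, 257.8], [363.0, 226.1], [400.9, 276.8]]
s20 0.048 [[329.7, 313.3], [295.7, 256.6], [363.1, 224.8], [401.2, 275.6]]
d20 0.042 [[378.1, 161.0], [369.3, 186.0], [315.3, 178.2], [328.0, 154.4]]
d20 0.048 [[378.2, 159.7], [369.3, 184.7], [315.2, 176.8], [328.0, 153.2]]Traceback (most recent call last):
  File "<stdin>", line 11, in <module>
  File "h.py", line 25, in cc
    near=[i for i in range(1,n) if np.linalg.norm(ct[i]-xy)<12]; i=max(near,key=lambda i:st[i,4])
                                                                   ~~~^^^^^^^^^^^^^^^^^^^^^^^^^^^
ValueError: max() iterable argument is empty
```

Size and centre match a seated lid, but the image only fixes its height to about 3 mm. I'll touch the handle top gently with the closed fingers, where seated means z = 0.069.

```bash
python3 -m pendant '[[[0,0,0,0.008,-0.004,0,0],[0,0,0,0,0,0,0],[0,0,0,0,0,0,0],[0,0,0,0,0,-0.15,0],[0,0,0,0,0,-0.2,0],[0,0,0,0,0,-0.16,0],[0,0,0,0,0,-0.1,0],[0,0,0,0,0,-0.04,0],[0,0,0,0,0,0,0],[0,0,0,0,0,0,0]]]'; for i in 1 ; do python3 -m pendant '[[[0,0,0,0,0,-0.008,0],[0,0,0,0,0,0,0]]]'; python3 -m pendant '[[[0,0,0,0,0,-0.008,0],[0,0,0,0,0,0,0]]]'; python3 -m pendant '[[[0,0,0,0,0,-0.008,0],[0,0,0,0,0,0,0]]]'; done | grep -E "pos|force"
```

```text
time: 39.33
tool_pos: [0.4486, -0.2895, 0.0819]
tool_rot: [0.001, 0.763, 0.647, 0.0]
contact_force: [0.2, -0.4, -0.1]
gripper_width: 0.0
tool_pos: [0.4479, -0.2889, 0.0788]
contact_force: [-0.0, 0.2, 0.5]
tool_pos: [0.4476, -0.2886, 0.076]
contact_force: [-0.9, -0.1, 0.9]
tool_pos: [0.4475, -0.2886, 0.0739]
contact_force: [-0.7, 0.1, -0.1]
```

```bash
for r in a; do python3 -m pendant '[[[0,0,0,0,0,-0.008,0],[0,0,0,0,0,0,0]]]'; python3 -m pendant '[[[0,0,0,0,0,-0.008,0],[0,0,0,0,0,0,0]]]';python3 -m pendant '[[[0,0,0,0,0,-0.006,0],[0,0,0,0,0,0,0]]]'; python3 -m pendant '[[[0,0,0,0,0,-0.004,0],[0,0,0,0,0,0,0]]]'; done | grep -E "pos|force"
```

```text
tool_pos: [0.4475, -0.2886, 0.0719]
contact_force: [0.0, 0.1, -0.3]
tool_pos: [0.4476, -0.2886, 0.07]
contact_force: [-0.4, -1.0, -0.3]
tool_pos: [0.4479, -0.2888, 0.0691]
contact_force: [-0.8, 0.4, 2.2]
tool_pos: [0.4479, -0.2888, 0.069]
contact_force: [-2.2, 3.3, 7.8]
```

Contact came at z = 0.069, exactly the seated height. I'll retreat, check the pens and hand in.

```bash
python3 -m pendant '[[[0,0,0,0,0,0.1,0],[0,0,0,0,0,0.2,0],[0,0,0,0,0,0.25,0],[0,0,0,0,0,0.2,0],[0,0,0,0,0,0,0],[0,0,0,0,0,0,0],[0,0,0,0,0,0,0],[0,0,0,0,0,0,0]]]'; python3 - <<'E'
from grab import grab
from h import *
from plant import manip
f=grab("w21"); S=grab("s21","scene"); O=load("scene0")
for g in (O,S): print("pens",rect(g,"red",(287,205),22,.008),rect(g,"blue",(343,174),20,.008))
c,s,a=cv2.minAreaRect(unproj(f,np.argwhere(f["frame"].max(2)[90:232,290:345]<50)[:,::-1]+(290,90),.069).astype(np.float32)); print(c,s,a)
print(manip.job_done())
E
```

```text
time: 42.08
tool_pos: [0.4471, -0.2882, 0.2533]
tool_rot: [-0.002, 0.763, 0.647, -0.0]
contact_force: [-0.3, -0.8, 0.2]
gripper_width: -0.002
t 42.12 tcp [ 0.4472 -0.2883  0.2536] yaw 80.62 z [-0.002  0.002 -1.   ] w 0.001 F [0.5 0.6 0.1]
t 42.17 tcp [ 0.4474 -0.2884  0.254 ] yaw 80.63 z [-0.001  0.001 -1.   ] w 0.0 F [0.3 0.2 0.3]
pens (array([ 0.4561, -0.0089]), 71.7, array([0.0082, 0.1232])) (array([ 0.6658, -0.0171]), -87.3, array([0.0086, 0.1278]))
pens (array([ 0.4558, -0.0088]), 71.9, array([0.0085, 0.1232])) (array([0.6637, 0.0325]), -81.3, array([0.0075, 0.0284]))
(0.44794952869415283, -0.28836601972579956) (0.013002030551433563, 0.10059526562690735) 80.18460845947266
the job is handed in; nothing more can be done
None
```

I laid the red, green and blue sticks in the cradles of their own colours, then put the lid on with its notch over the staple. I handed in at about 42 s; no verdict was reported.

**Last checks**
- **Sticks:** before the lid went on, the wrist picture showed all three between the ribs of their cradles. They were still visible through the lid's windows afterwards.
- **Lid:** its handle is within about 1 mm and 0.5° of the case centre. Touching the handle top with the shut fingers gave contact at z = 0.069 m, exactly the seated height. I only touched it at the middle, so tilt was checked by eye in the pictures.
- **Red pen:** moved less than 1 mm in the scene camera.
- **Blue pen:** the last comparison disagreed. The measurement found only a 28 mm piece of the pen, probably because the arm hid the rest. It lay away from every path, and I saw no sign that it moved.

**Problems on the way**
- The first grip on the blue stick closed above it. I measured it again, went lower and it held.
- The lid rubbed sideways with up to 9 N when it went on. That went away after commanding a shift of about 2 mm.
- A numeric stick-centre check read 5–6 mm off each slot centre, by about the same amount for all three. I relied on the picture instead, because the check used only a window round each label.

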